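# Fit the orange reamer to the citrus press and hold it down for the start check

### The arm

A 6-joint arm with a two-finger parallel gripper is mounted at the origin on the work surface. World frame = base frame: x ahead of the robot, y to its left, z up, the work surface at z = 0. Lengths are in m, angles in rad, forces in N, time in s.
With the tool pointing down it reaches from about 0.3 to 0.875 m from the base axis. Payload 4.2 kg.
Tool frame: the origin (TCP) lies midway between the tips of the shut fingers; the grasp point (between the pads) lies 19 mm behind it; z points along the fingers, y is the direction in which the jaws open and shut (so a half turn about z gives the same grasp; the last joint's range is limited). The gripper opens to 85 mm and grips with 20 to 120 N. Pads are 22 mm wide; open, the fingers measure 114 mm over their backs; the gripper's body (76 mm by 85 mm) begins 54 mm behind the grasp point. The pads swing forward as they close: fully open they stand 13 mm farther back than shut.
Start: joints at [1.231, 0.32, 1.565, -0, 1.257, -0.02], TCP at [0.181, 0.546, 0.203] pointing down, gripper open.
Joint ranges: [-3.11, 3.11], [-0.84, 2.01], [0.21, 2.61], [-1.34, 4.49], [0.05, 2.63], [-2.56, 2.56]. Speed limits (rad/s): [2.57, 2.57, 3.14, 3.14, 3.14, 3.14].

### API

Orientations are given as a unit quaternion [x, y, z, w].
In Python, from plant import ctrl gives the robot as it stands.
- The arm moves only by the tool arm_command, never from a script. Its argument "moves" is one flat list of numbers, 5 for each row, row after row: the shift along the tool's x, y, z in mm, then the turn about the tool's z in degrees, then the opening in per cent of the stroke, from 0 (shut) to 100 (fully open). In form: [tx, ty, tz, turn, fingers, tx, ty, tz, turn, fingers, ...]. A call has 1 to 20 rows; each row shifts and turns the commanded pose from where the row before left it, along the tool's axes as they then stand; what a row does not reach is not made up. A row lasts 1/10 s, in which the tool goes at most 50 mm and 8.59 degrees, less where a joint would pass 70% of its speed; a pose out of reach is approached as far as the arm can. A call is refused whole if a number of a shift passes 50 or a number of a turn 8.59, either way. A call with a gripper value outside its range is refused whole. The fingers move at their own pace and stop on an object; "newtons" is the grip in N (left out, the last holds). Time passes only in rows, so rows that do not move let the fingers close. It gives the time, the measured TCP pose, the force and the opening at its end, in the units of the state.
- ctrl.read_state(): the state, without advancing time (a new reading comes with each control period).
- ctrl.snapshot(name): name is "scene" or "top" or "wrist"; returns the picture (384x512x3 uint8, red, green, blue); there is no depth.
- ctrl.calibration(name): a dict with "mtx" (3x3 intrinsics, pixels), "k1" (the pictures are not rectified: a ray, as slopes to the right and down, at radius r is drawn at 1 + k1 r^2 times it, then the intrinsics apply), "eye" and "rotation" of the camera in the world. Camera axes: x right, y down, z forward; pixel columns grow to the right and rows downward; lengths in m; the calibration is good to about 2 mm. A picture is of the moment at which its call begins: read the wrist's pose just before it. calibration takes no time and is no camera call; for the wrist camera it gives the pose at the moment of the call.
- ctrl.job_done(): hands the job in, once; it reports no verdict.
Trained networks look in the newest picture that a camera, given by its name, has taken for a name from the list of things; names that differ only in an ending like _2 or _b are one class to them, and where a whole thing is asked for, a point or a joint stands for the part that bears it (a point fixed in the world has none). Each returns a list of dicts, best first, with "p" (0 to 1); they miss things now and then, are a little off and sometimes report something else, mostly with a low value. They report only what shows in the picture. A call takes as long as a camera call. They do not tell look-alikes from the thing itself.
- ctrl.boxes_of(camera, label): "location" ([x, y, z] in m, in the coordinates of the camera as it stood for that picture, good to about 4 mm: the middle of the surface that is visible of it).
- ctrl.masks_of(camera, label): "pixels" (384x512 bool, what is visible of it).
- ctrl.pinpoint(camera, label): "location" ([x, y, z] in m, in the coordinates of the camera as it stood for that picture, good to about 4 mm: a listed point, or the origin of a listed thing).
The state is a dict: "time": time; "qpos": joint angles; "joint_vel": joint speeds; "tau": joint torques, N m; "position": TCP position; "eef_rot": TCP orientation; "contact_force": force on the tool from outside, world axes, zero at the start; "torque": the same for the moment, N m; "opening": finger opening in m.
Only numpy, scipy, OpenCV 4.12 (cv2) and the standard library are available. Lean on these libraries where they do the work, as an engineer would, in place of code of your own. Each camera call takes 0.05 s, during which the arm holds its last target. There are 200 camera calls.

### The job

The citrus press has been washed and is still unplugged: lift the orange reamer up off its drying peg, set it on the drive spindle in the middle of the press's bowl, turn it until the splines mesh and slide it fully home. Then press it down against the spindle's start spring as far as it goes and finish still gripping it and holding it pressed down there, so that the start switch can be checked. Leave the other two reamers on their pegs and do not disturb anything else on the table.

Things in the scene. Friction and masses are not known exactly. Their poses are not given: they have to be found in the camera images.
- reamer_mid (a point): Orange plastic reamer (juicing cone), about 110 g: upright round body 48 mm in diameter from its foot to 38 mm up (the place to grip), then a ribbed dome to the tip, 66 mm above the foot. This point is on its axis, half-way up (33 mm above the foot); z up. Six thin ribs on the outside, 60 degrees apart, run in line with six keys inside its bore; the x axis points along one of them.
- reamer_foot (a point): Centre of the orange reamer's underside; same axes as reamer_mid. A blind bore, 38 mm deep and about 18 mm wide between the keys, opens here. The keys are 4 mm wide, 12 mm high, and begin level with the foot.
- spindle_seat (a point): Centre of the top of the black collar (32 mm across) of the press's drive spindle, z up, 165 mm above the table when the spindle is up: the reamer's foot rests on it when home. The x axis points into a groove between two of the six ribs. The reamer drops home when its x axis is parallel to this one or off by a multiple of 60 degrees, within about 5; else its keys stand on the rib tops.
- spindle (a joint): Downward travel of the spring-loaded drive spindle (with its collar and ribs), m: 0 up, 0.006 at its lower stop. The start spring takes about 4 N to begin moving and 10 N at the stop; the start switch closes beyond about 0.0045.
- stand: White drying stand, fixed, 270 x 96 x 17 mm; origin at the centre of its underside, x along its row of three pegs (at x = -85, 0, 85 mm). A reamer's foot stands on the peg's grey seat, 30 mm above the table, and a steel pin of 15 mm diameter reaches 32 mm up into its bore. Any reamer may be on any peg.
- press: Steel citrus press, fixed, 190 mm to the top of its spindle; origin at the centre of its underside, spindle on its z axis, spout towards its -x (out to 118 mm from the axis, 135 mm high). The bowl's rim is 168 mm above the table and 164 mm across. A pulled mains plug lies behind it.
- lime_reamer_mid (a point): Small green reamer, 37 mm in diameter, 55 mm high, on one of the pegs; half-way up, on its axis. To be left alone.
- grapefruit_reamer_mid (a point): Large white reamer, 58 mm in diameter, 74 mm high, on one of the pegs; half-way up, on its axis. To be left alone.
- bananas: A hand of four green bananas, about 190 x 150 x 35 mm, lying on the far part of the table; origin under its middle. To be left alone.
- beaker: Empty glass beaker, 74 mm across, 98 mm high; origin at the centre of its underside. To be left alone.
- refractometer: Black hand-held refractometer lying on the table between press and stand, about 185 x 34 x 34 mm, long along its x; origin under its middle. To be left alone.
- clipboard: Clipboard with an inspection sheet lying on the left of the table, 310 x 225 x 18 mm; origin under its middle. To be left alone.
- marker: Red marker pen lying on the clipboard, 140 mm long, 13 mm thick; origin under its middle. To be left alone.
- spindle_nose (a point): Tip of the drive spindle, on its axis, 25 mm above the collar; axes as spindle_seat. From the collar to 14 mm above it: a steel core 16 mm across with six straight ribs 4 mm wide, out to 26 mm across; above that a bare pilot nose tapering to 8 mm across. A reamer that has not meshed stands 14 mm above home. The spindle turns only stiffly (about 0.35 N m), and then follows the reamer.
- jar: White sample jar with a blue cap, 60 mm across, 95 mm high; origin at the centre of its underside. To be left alone.
Not all that is in view belongs to the job. There is more than one size of the part that bears reamer_mid; the job needs the middle-sized.

How it is judged:
On the way, in this order (a step that is already met when the one before it is completed fails the run):
1. the orange reamer has been lifted up, clear of its peg (z of reamer_foot in the frame of stand above 0.064 m and contact force between reamer and stand below 0.05 N), for 0.1 s.
2. the orange reamer has meshed with the spindle and is fully home on its collar (z of reamer_foot in the frame of spindle_seat below 0.003 m and horizontal distance between reamer_foot and spindle_seat below 0.003 m and angle between reamer_foot's own z axis and vertical below 0.1 rad), for 0.2 s.
At the end, for the whole second after the job is handed in: The orange reamer is meshed on the spindle and home: foot within 3 mm of the collar in height and 3 mm sideways, upright within 0.1 rad; the spindle is held down more than 4.5 mm of its 6 mm; the fingers still press on the reamer (over 2 N); the other reamers stand on their pegs (all of step 2 and value of joint spindle above 0.0045 m and contact force between the fingers and reamer above 2 N and distance of each of lime_reamer_mid, grapefruit_reamer_mid from where it was at the start of the episode below 0.015 m); the arm keeps its last pose, push and grip.
It fails at once if another reamer was moved more than 15 mm from its place on its peg (distance of any of lime_reamer_mid, grapefruit_reamer_mid from where it was at the start of the episode above 0.015 m).
It fails at once if a bystander on the table was pushed more than 25 mm (distance of any of bananas, beaker, jar, refractometer, clipboard, marker from where it was at the start of the episode above 0.025 m).
It also fails if it takes over 45 s, if anything falls off the work surface, if the arm or the gripper's body presses on something with over 40 N, if the wrist force passes 120 N, or if a joint passes its speed limit or range.

## Working session

There is one attempt and no reset: what is moved stays moved. The work goes in short steps, Python scripts to look and compute and a tool call to move; the robot and the scene stay as the last step left them, time stands still between calls to the robot, and variables do not carry over. Pictures are saved under pics/ and viewed, about 8 in all and at most 12, crops included, and the job is handed in when it is done.

Besides the shell and the picture viewer there is one more tool, called after ">>>" as name(argument=value, ...), one argument or row to a line, values as JSON. arm_command: Moves the arm, as the interface text tells. Its arguments: {"type":"object","properties":{"moves":{"type":"array","items":{"type":"number"}},"newtons":{"type":"number"}},"required":["moves"]}

```bash
mkdir -p pics; ls; cat > h.py <<'E'
import numpy as np, cv2
from plant import ctrl
from scipy.spatial.transform import Rotation as R
def snap(cam,fn=None):
    c=ctrl.calibration(cam); im=ctrl.snapshot(cam)
    if fn: cv2.imwrite('pics/'+fn,cv2.cvtColor(im,cv2.COLOR_RGB2BGR))
    return c,im
def world(c,p): 
    return np.array(c['eye'])+np.array(c['rotation']).reshape(3,3)@np.array(p)
def proj(c,w):
    p=np.array(c['rotation']).reshape(3,3).T@(np.array(w)-c['eye']); s=p[:2]/p[2]; s=s*(1+c['k1']*(s@s))
    return (np.array(c['mtx'])@[s[0],s[1],1])[:2]
def ray(c,px):
    m=np.array(c['mtx']); d=np.array([(px[0]-m[0,2])/m[0,0],(px[1]-m[1,2])/m[1,1]]); s=d.copy()
    for _ in range(20): s=d/(1+c['k1']*(s@s))
    return np.array(c['rotation']).reshape(3,3)@[s[0],s[1],1]
def atz(c,px,z):
    d=ray(c,px); e=np.array(c['eye']); return e+d*(z-e[2])/d[2]
E
python3 - <<'E'
from h import *
np.set_printoptions(precision=4,suppress=True)
for cam in ['scene','top']:
    c,im=snap(cam,cam+'0.png'); print(cam,c['eye'],c['k1'],c['mtx'])
    for l in ['reamer_mid','reamer_foot','spindle_seat','spindle_nose','lime_reamer_mid','grapefruit_reamer_mid','stand','press']:
        for d in ctrl.pinpoint(cam,l)[:3]:
            w=world(c,d['location']);print(l,d['p'],w,proj(c,w).round())
E
cd pics; python3 -c "
import cv2,numpy as np
cv2.imwrite('b.png',np.vstack([cv2.imread('scene0.png'),cv2.imread('top0.png')])[:, :] if 0 else cv2.resize(np.hstack([cv2.imread('scene0.png'),cv2.imread('top0.png')]),None,fx=.78,fy=.78))"
```

```text
pics
scene [ 0.9812 -0.1606  0.984 ] -0.1198511777065747 [[396.0055   0.     250.4633]
 [  0.     396.0055 192.3331]
 [  0.       0.       1.    ]]Traceback (most recent call last):
  File "<stdin>", line 7, in <module>
  File "h.py", line 9, in world
    return np.array(c['eye'])+np.array(c['rotation']).reshape(3,3)@np.array(p)
                              ~~~~~~~~~~~~~~~~~~~~~~~~~~~~~~~^^^^^
ValueError: cannot reshape array of size 4 into shape (3,3)
[ WARN:0@0.013] global loadsave.cpp:275 findDecoder imread_('top0.png'): can't open/read file: check file path/integrity
Traceback (most recent call last):
ValueError: all the input arrays must have same number of dimensions, but the array at index 0 has 3 dimension(s) and the array at index 1 has 1 dimension(s)
```

Rotation is a quaternion; fix the helpers.

```bash
sed -i "s/np.array(c\['rotation'\]).reshape(3,3)/R.from_quat(c['rotation']).as_matrix()/" h.py
python3 - <<'E'
from h import *
np.set_printoptions(precision=4,suppress=True)
for cam in ['scene','top','wrist']:
    c,im=snap(cam,cam+'0.png'); print(cam,c['eye'])
    for l in ['reamer_mid','reamer_foot','spindle_seat','spindle_nose','lime_reamer_mid','grapefruit_reamer_mid','stand','press']:
        for d in ctrl.pinpoint(cam,l)[:2]:
            w=world(c,d['location']);print(l,round(d['p'],2),w,proj(c,w).round(), [k for k in d])
print(ctrl.read_state())
cv2.imwrite('pics/b.png',cv2.resize(np.vstack([cv2.imread('pics/scene0.png'),cv2.imread('pics/top0.png')]),None,fx=.78,fy=.78))
E
```

```text
scene [ 0.9812 -0.1606  0.984 ]
reamer_mid 0.67 [ 0.6378 -0.0219  0.0472] [204. 257.] ['location', 'p']
reamer_mid 0.65 [ 0.6806 -0.2479  0.0312] [139. 329.] ['location', 'p']
reamer_foot 0.91 [ 0.6365 -0.0241  0.0001] [205. 264.] ['location', 'p']
reamer_foot 0.76 [ 0.6402 -0.1442  0.0273] [166. 290.] ['location', 'p']
spindle_nose 0.62 [0.5537 0.191  0.1925] [249. 158.] ['location', 'p']
spindle_nose 0.19 [ 0.5538  0.192  -0.001 ] [249. 197.] ['location', 'p']
grapefruit_reamer_mid 0.88 [ 0.5529 -0.1482  0.0673] [142. 259.] ['location', 'p']
stand 0.59 [ 0.5568 -0.1453 -0.0002] [150. 268.] ['location', 'p']
press 0.56 [ 0.5515  0.1912 -0.0003] [249. 196.] ['location', 'p']
top [0.5036 0.1729 1.4516]
reamer_mid 0.8 [ 0.6423 -0.0269  0.0452] [320. 192.] ['location', 'p']
reamer_mid 0.4 [ 0.6807 -0.2476  0.0233] [386. 181.] ['location', 'p']
reamer_foot 0.69 [ 0.6834 -0.2442  0.0006] [383. 181.] ['location', 'p']
reamer_foot 0.62 [ 0.6373 -0.0252  0.0005] [318. 195.] ['location', 'p']
spindle_seat 0.6 [0.5514 0.1912 0.1605] [252. 220.] ['location', 'p']
spindle_nose 0.64 [0.5528 0.1894 0.1918] [252. 219.] ['location', 'p']
lime_reamer_mid 0.72 [ 0.4708 -0.1423  0.0552] [358. 246.] ['location', 'p']
grapefruit_reamer_mid 0.76 [ 0.5559 -0.1467  0.0687] [360. 219.] ['location', 'p']
stand 0.7 [ 0.5527 -0.1495  0.0006] [356. 221.] ['location', 'p']
press 0.93 [ 0.5493  0.1883 -0.001 ] [253. 222.] ['location', 'p']
wrist [0.1015 0.5716 0.3732]
{'time': 1.45, 'qpos': array([ 1.231 ,  0.3196,  1.5645, -0.    ,  1.2574, -0.02  ]), 'joint_vel': array([-0.0008,  0.0017,  0.0009,  0.0003, -0.0017,  0.0005]), 'tau': array([  0.0003, -41.541 , -23.4418,  -0.    ,   0.0004,   0.    ]), 'position': array([0.1808, 0.5459, 0.2029]), 'eef_rot': array([0.1592, 0.9872, 0.    , 0.    ]), 'contact_force': array([ 0.5687, -1.0195,  0.0783]), 'torque': array([0.0096, 0.0334, 0.0141]), 'opening': 0.08529752786194726}
```

View pics/b.png

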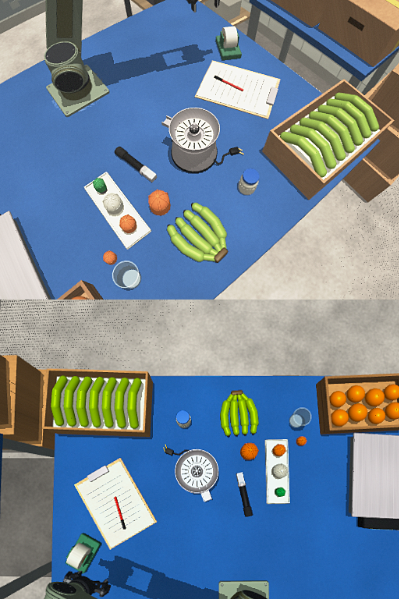

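Orange candidates in the scene picture are:
- (204,257): on the bare table, larger, probably a fruit or decoy.
- (139,329): on the table near the beaker, small.
- (166,290): on the stand's far-end peg, by its foot at z≈0.03.

By the description, the one on the peg at (166,290) is the target. I'll go above it and check it in a close view.

>>> arm_command(
  moves=[0, 0, -50, -6.1, 100, 0, 0, -50, -6.1, 100, 0, 0, -40, -6.1, 100, -26, -41, 0, 0, 100, -26, -41, 0, 0, 100, -26, -41, 0, 0, 100, -26, -41, 0, 0, 100, -26, -41, 0, 0, 100, -26, -41, 0, 0, 100, -26, -41, 0, 0, 100, -26, -41, 0, 0, 100, -26, -41, 0, 0, 100, -26, -41, 0, 0, 100, -26, -41, 0, 0, 100, -26, -41, 0, 0, 100, -26, -41, 0, 0, 100, -26, -41, 0, 0, 100, -26, -41, 0, 0, 100, -26, -41, 0, 0, 100, -26, -41, 0, 0, 100],
)

```text
time: 3.45
position: [0.6232, -0.1532, 0.3429]
eef_rot: [0.0, 1.0, 0.0, 0.0]
contact_force: [0.1, 0.9, 0.1]
opening: 0.0854
```

```bash
python3 - <<'E'
from h import *
np.set_printoptions(precision=4,suppress=True)
s=ctrl.read_state(); print(s['time'],s['position'],s['eef_rot'],s['qpos'])
c,im=snap('wrist','w1.png'); print(c['eye'],R.from_quat(c['rotation']).as_matrix()[:,2])
for l in ['reamer_mid','reamer_foot','lime_reamer_mid','grapefruit_reamer_mid','stand']:
    for d in ctrl.pinpoint('wrist',l)[:2]:
        w=world(c,d['location']);print(l,round(d['p'],2),w,proj(c,w).round())
E
```

```text
3.45 [ 0.6232 -0.1532  0.3429] [0.0003 1.     0.0001 0.0002] [-0.2591  0.3879  1.119   0.0003  1.6345 -1.8292]
[ 0.5397 -0.1536  0.5131] [ 0.3226  0.0006 -0.9465]
reamer_mid 0.89 [ 0.6352 -0.0267  0.0453] [336. 154.]
reamer_mid 0.77 [ 0.683  -0.247   0.0257] [197. 180.]
reamer_foot 0.89 [ 0.6369 -0.1449  0.033 ] [259. 154.]
reamer_foot 0.85 [ 0.6812 -0.2488 -0.0004] [199. 175.]
lime_reamer_mid 0.74 [ 0.4685 -0.1447  0.0525] [260.  35.]
grapefruit_reamer_mid 0.61 [ 0.5509 -0.1496  0.0666] [257.  97.]
```

View pics/w1.png

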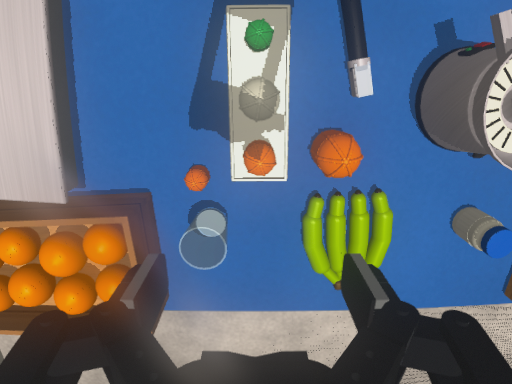

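The target is the ribbed orange one on the stand's end peg at (260,157). The decoys are the large one at (336,154) and the small one at (197,178), both standing on the table. I'll descend for a close crop.

>>> arm_command(
  moves=[-5, 9, 45, 0, 100, 0, 0, 45, 0, 100, 0, 0, 45, 0, 100, 0, 0, 0, 0, 100, 0, 0, 0, 0, 100],
)

```text
time: 4.25
position: [0.6277, -0.1414, 0.2094]
eef_rot: [-0.0, 1.0, -0.0, 0.001]
contact_force: [0.1, -0.5, 0.5]
opening: 0.0855
```

```bash
python3 - <<'E'
from h import *
np.set_printoptions(precision=4,suppress=True)
s=ctrl.read_state(); print(s['time'],s['position'],s['eef_rot'])
c,im=snap('wrist','w2.png'); print(c['eye'])
for l in ['reamer_mid','reamer_foot','grapefruit_reamer_mid','stand']:
    for d in ctrl.pinpoint('wrist',l)[:2]:
        w=world(c,d['location']);print(l,round(d['p'],2),w,proj(c,w).round())
for d in ctrl.masks_of('wrist','reamer_mid')[:4]:
    y,x=np.nonzero(d['pixels']); print('mask',round(d['p'],2),x.min(),x.max(),y.min(),y.max(),'width at z~.06:',atz(c,(x.max()+1,y.mean()),.06)-atz(c,(x.min(),y.mean()),.06),(atz(c,(x.max()+1,y.mean()),.06)+atz(c,(x.min(),y.mean()),.06))/2)
g=lambda p:proj(c,p).astype(int)
a=g([.638,-.1445,.08]); cr=cv2.imread('pics/w2.png')[max(0,a[1]-65):a[1]+65,a[0]-85:a[0]+85]; print(a)
cv2.imwrite('pics/c2.png',cv2.resize(cr,None,fx=4.5,fy=4.5,interpolation=cv2.INTER_CUBIC))
E
```

```text
4.25 [ 0.6277 -0.1414  0.2094] [-0.0005  1.     -0.      0.0006]
[ 0.544  -0.1418  0.3796]
reamer_mid 0.87 [ 0.6422 -0.1461  0.0656] [250. 185.]
reamer_mid 0.74 [ 0.6809 -0.249   0.0221] [168. 205.]
reamer_foot 0.89 [ 0.681  -0.2476 -0.003 ] [174. 198.]
reamer_foot 0.87 [ 0.6345 -0.0266 -0.0022] [344. 164.]
grapefruit_reamer_mid 0.78 [ 0.5532 -0.1484  0.0679] [247.  99.]
mask 0.83 227 273 155 204 width at z~.06: [-0.0001  0.0505  0.    ] [ 0.6371 -0.1454  0.06  ]
mask 0.81 319 393 140 206 width at z~.06: [-0.0004  0.0823  0.    ] [ 0.6296 -0.0309  0.06  ]
mask 0.65 151 186 186 220 width at z~.06: [-0.0001  0.0404  0.    ] [ 0.6646 -0.2359  0.06  ]
[251 185]
```

View pics/c2.png

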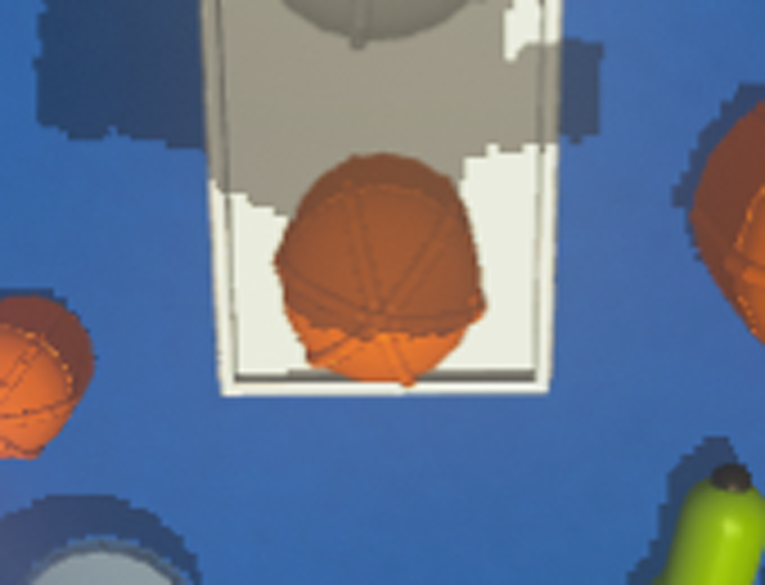

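```bash
cat >> h.py <<'E'
E
python3 - <<'E'
from h import *
import json
from scipy.optimize import least_squares
np.set_printoptions(precision=4,suppress=True)
c=ctrl.calibration('wrist'); print(c['eye'])
P=lambda u,v:(251-85+u/4.5-.4,120+v/4.5-.4)
print('tip',atz(c,P(372,318),.096))
for n,(u,v) in dict(a=(412,382),b=(350,187),c=(452,195),d=(315,360),e=(283,285),f=(483,308)).items():
    w=atz(c,P(u,v),.068); d=w[:2]-[.639,-.1455]; print(n,d*1000,np.degrees(np.arctan2(d[1],d[0]))%60, np.hypot(*d))
E
```

```text
[ 0.5443 -0.1427  0.3801]
tip [ 0.6389 -0.1484  0.096 ]
a [25.4143  5.9944] 13.27154030035796 0.026111671548894596
b [-22.3507  -8.3557] 20.497898086623678 0.02386149620357559
c [-20.4835  15.0068] 23.77236309235957 0.02539248825280862
d [ 19.8062 -17.1624] 19.090457371801747 0.026207491988827703
e [  1.1018 -24.3049] 32.59550395208581 0.024329881828632025
f [ 6.7511 22.6488] 13.401898127582271 0.023633588442888563
```

>>> arm_command(
  moves=[-12, -4.5, 0, 0, 100, 0, 0, 10, -6.8, 100, 0, 0, 20, -6.8, 100, 0, 0, 20, -6.8, 100, 0, 0, 30, 0, 100, 0, 0, 30, 0, 100, 0, 0, 25, 0, 100, 0, 0, 20, 0, 100, 0, 0, 17, 0, 100, 0, 0, 0, 0, 100, 0, 0, 0, 0, 100],
)

```text
time: 5.65
position: [0.6402, -0.147, 0.0367]
eef_rot: [-0.177, 0.984, -0.0, 0.001]
contact_force: [0.4, -0.1, -0.3]
opening: 0.0854
```

```bash
python3 - <<'E'
from h import *
np.set_printoptions(precision=4,suppress=True)
s=ctrl.read_state(); print(s['time'],s['position'],s['eef_rot'],s['contact_force'])
c,im=snap('wrist','w3.png')
cv2.imwrite('pics/c3.png',cv2.resize(cv2.imread('pics/w3.png')[110:384,90:420],None,fx=2,fy=2,interpolation=cv2.INTER_CUBIC))
E
```

```text
5.65 [ 0.6402 -0.147   0.0367] [-0.1768  0.9842 -0.0002  0.0006] [ 0.3567 -0.105  -0.3031]
```

View pics/c3.png

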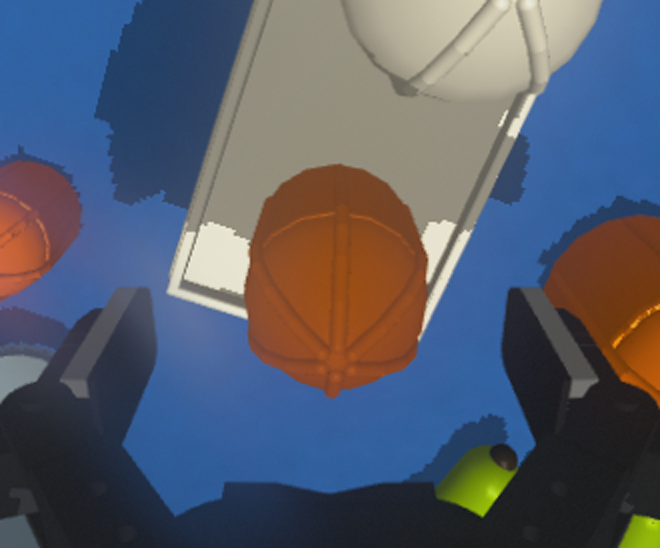

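Well centred: the rib runs straight up the picture, so the jaws meet the body between ribs. Close and lift.

>>> arm_command(
  moves=[0, 0, 0, 0, 0, 0, 0, 0, 0, 0, 0, 0, 0, 0, 0, 0, 0, 0, 0, 0, 0, 0, 0, 0, 0, 0, 0, 0, 0, 0, 0, 0, 0, 0, 0, 0, 0, 0, 0, 0],
  newtons=60,
)

```text
time: 6.5
position: [0.6401, -0.1463, 0.0378]
eef_rot: [-0.177, 0.984, 0.0, 0.001]
contact_force: [-0.6, 2.3, 6.7]
opening: 0.0428
```

>>> arm_command(
  moves=[0, 0, -8, 0, 0, 0, 0, -10, 0, 0, 0, 0, -15, 0, 0, 0, 0, -20, 0, 0, 0, 0, -30, 0, 0, 0, 0, -40, 0, 0, 0, 0, -50, 0, 0, 0, 0, -50, 0, 0, 0, 0, -37, 0, 0, 0, 0, 0, 0, 0],
)

```text
time: 7.5
position: [0.6418, -0.1476, 0.3039]
eef_rot: [-0.177, 0.984, -0.003, 0.006]
contact_force: [0.2, -0.0, -0.7]
opening: 0.0428
```

```bash
python3 - <<'E'
from h import *
np.set_printoptions(precision=4,suppress=True)
s=ctrl.read_state(); print(s['time'],s['position'],s['contact_force'],s['opening'],s['qpos'])
for cam in ['scene','wrist']:
    c,im=snap(cam,cam+'4.png')
    for l in ['reamer_mid','reamer_foot']:
        for d in ctrl.pinpoint(cam,l)[:4]:
            w=world(c,d['location']);print(cam,l,round(d['p'],2),w,proj(c,w).round())
    if cam=='scene': a=proj(c,[.64,-.147,.32]).astype(int); A=cv2.imread('pics/scene4.png')[a[1]-70:a[1]+70,a[0]-70:a[0]+70]
    else: B=cv2.imread('pics/wrist4.png')[180:380,150:350]
cv2.imwrite('pics/c4.png',np.hstack([cv2.resize(A,(400,400)),cv2.resize(B,(400,400))]))
E
```

```text
7.5 [ 0.6418 -0.1476  0.3039] [ 0.1599 -0.0169 -0.711 ] 0.042805853399627405 [-0.2434  0.4121  1.1749 -0.0001  1.5405 -2.1697]
scene reamer_mid 0.97 [ 0.6412 -0.1443  0.3319] [135. 242.]
scene reamer_mid 0.75 [ 0.6357 -0.0224  0.0459] [204. 257.]
scene reamer_mid 0.62 [ 0.6855 -0.2479  0.0294] [140. 330.]
scene reamer_foot 0.98 [ 0.6353 -0.0227 -0.0005] [205. 263.]
scene reamer_foot 0.67 [ 0.683  -0.2457  0.0051] [143. 331.]
scene reamer_foot 0.57 [ 0.6396 -0.1434  0.2911] [141. 249.]
wrist reamer_mid 0.88 [ 0.6354 -0.024   0.042 ] [335. 180.]
wrist reamer_mid 0.81 [ 0.6405 -0.1478  0.3209] [251. 257.]
wrist reamer_mid 0.58 [ 0.6822 -0.2492  0.0263] [177. 154.]
wrist reamer_foot 0.89 [ 0.6802 -0.2456 -0.0012] [184. 150.]
wrist reamer_foot 0.6 [ 0.6367 -0.0247  0.0005] [328. 173.]
```

View pics/c4.png

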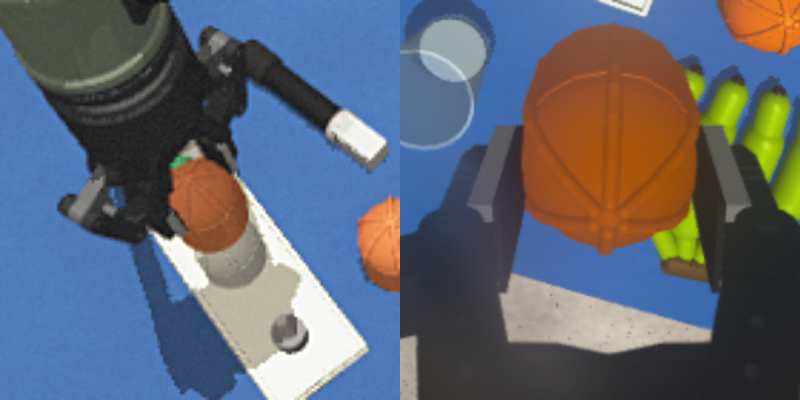

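>>> arm_command(
  moves=[-15.5, 43.3, 0, 0, 0, -15.5, 43.3, 0, 0, 0, -15.5, 43.3, 0, 0, 0, -15.5, 43.3, 0, 0, 0, -15.5, 43.3, 0, 0, 0, -15.5, 43.3, 0, 0, 0, -15.5, 43.3, 0, 0, 0, -15.5, 43.3, 0, 0, 0, 0, 0, 0, 0, 0, 0, 0, 0, 0, 0, 0, 0, 0, 0, 0],
)

```text
time: 8.9
position: [0.635, 0.2201, 0.295]
eef_rot: [-0.177, 0.984, -0.0, -0.001]
contact_force: [0.2, 0.2, -1.5]
opening: 0.043
```

```bash
python3 - <<'E'
from h import *
np.set_printoptions(precision=4,suppress=True)
s=ctrl.read_state(); print(s['time'],s['position'],s['eef_rot'],s['contact_force'],s['qpos'])
c,im=snap('wrist','w5.png'); print(c)
for l in ['reamer_mid','reamer_foot','spindle_seat','spindle_nose','press']:
    for d in ctrl.pinpoint('wrist',l)[:2]:
        w=world(c,d['location']);print(l,round(d['p'],2),w,proj(c,w).round())
a=proj(c,[.552,.190,.18]).astype(int); print(a)
A=cv2.imread('pics/w5.png'); cr=A[max(a[1]-40,0):a[1]+40,a[0]-40:a[0]+40]
cv2.imwrite('pics/c5.png',np.hstack([cv2.resize(cr,(420,420),interpolation=cv2.INTER_CUBIC),cv2.resize(A[:,66:446],(380,384))[:, :] if 0 else cv2.copyMakeBorder(cv2.resize(A,(380,285)),0,135,0,0,0)]))
E
```

```text
8.9 [0.635  0.2201 0.295 ] [-0.1766  0.9843 -0.0004 -0.0009] [ 0.2453  0.2227 -1.4796] [ 0.3169  0.4474  1.1399 -0.0005  1.556  -1.6089]
{'mtx': array([[309.7287,   0.    , 254.0683],
       [  0.    , 309.7287, 193.57  ],
       [  0.    ,   0.    ,   1.    ]]), 'k1': -0.08042741208579098, 'eye': array([0.5569, 0.191 , 0.4654]), 'rotation': array([0.5633, 0.8101, 0.1335, 0.0928])}
reamer_mid 0.89 [0.6338 0.2159 0.3206] [248. 250.]
reamer_mid 0.81 [ 0.6326 -0.0263  0.0451] [81. 89.]
reamer_foot 0.73 [ 0.6372 -0.0233 -0.001 ] [99. 92.]
spindle_seat 0.87 [0.5514 0.1846 0.1622] [250.  81.]
spindle_seat 0.54 [0.5488 0.1931 0.1904] [260.  81.]
spindle_nose 0.78 [0.5483 0.1912 0.187 ] [258.  80.]
spindle_nose 0.31 [ 0.4193  0.535  -0.0052] [496.  89.]
press 0.81 [ 0.5501  0.1915 -0.0009] [256.  85.]
[254  83]
```

View pics/c5.png

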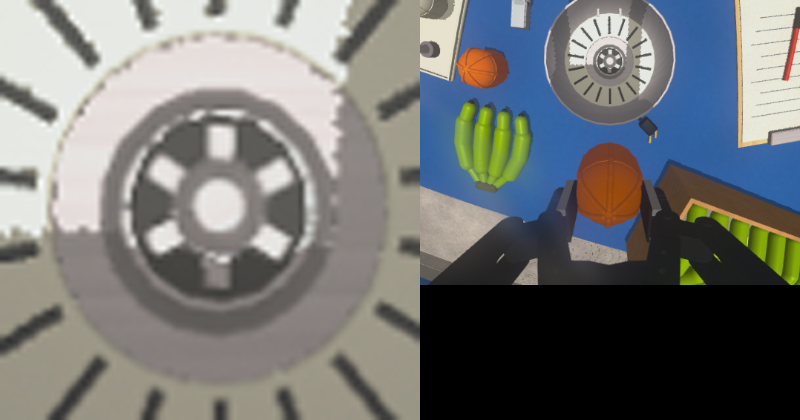

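```bash
python3 - <<'E'
from h import *
np.set_printoptions(precision=4,suppress=True)
c=ctrl.calibration('wrist'); s=ctrl.read_state()
Rt=R.from_quat(s['eef_rot']).as_matrix(); print(s['position'])
for z in (.167,.179,.19): print('spindle',atz(c,(255.3,81.6),z))
t=atz(c,(254,286.5),.2885+.066); print('tip',t,'in tool',Rt.T@(t-s['position']))
m=[d for d in ctrl.masks_of('wrist','reamer_mid') if d['pixels'][250,254]][0]['pixels']
y,x=np.nonzero(m); print(x.min(),x.max(),y.min(),y.max())
E
```

```text
[0.6353 0.2201 0.2961]
spindle [0.5503 0.1898 0.167 ]
spindle [0.5506 0.1898 0.179 ]
spindle [0.5508 0.1899 0.19  ]
tip [0.6321 0.2187 0.3545] in tool [ 0.0035 -0.0002 -0.0584]
211 299 192 308
```

>>> arm_command(
  moves=[30, 0, 0, 7.5, 0, 0, 0, 0, 0, 0],
)

```text
time: 9.45
position: [0.6043, 0.2093, 0.2962]
eef_rot: [-0.111, 0.994, -0.0, -0.001]
contact_force: [0.5, -0.0, -0.2]
opening: 0.0433
```

>>> arm_command(
  moves=[27.3, -3.8, 0, 0, 0, 27.3, -3.8, 0, 0, 0, 0, 0, 0, 7.5, 0, 0, 0, 0, 7.5, 0, 0, 0, 0, 7.5, 0, 0, 0, 25, 0, 0, 0, 0, 30, 0, 0, 0, 0, 25, 0, 0, 0, 0, 5, 0, 0, 0, 0, 0, 0, 0, 0, 0, 0, 0, 0],
)

```text
time: 10.55
position: [0.5566, 0.1913, 0.2125]
eef_rot: [0.084, 0.996, 0.001, 0.001]
contact_force: [0.8, -0.6, -0.7]
opening: 0.0433
```

```bash
python3 - <<'E'
from h import *
np.set_printoptions(precision=4,suppress=True)
s=ctrl.read_state(); print(s['time'],s['position'],s['eef_rot'],s['contact_force'],s['qpos'])
cs=[]
for cam in ['scene','top','wrist']:
    c,im=snap(cam,cam+'6.png')
    for l in ['reamer_mid','reamer_foot','spindle_seat','spindle_nose']:
        for d in ctrl.pinpoint(cam,l)[:3]:
            w=world(c,d['location'])
            if abs(w[0]-.55)<.08 and abs(w[1]-.19)<.08: print(cam,l,round(d['p'],2),w,proj(c,w).round())
    a=proj(c,[.552,.190,.22]).astype(int);r=45 if cam!='wrist' else 95
    cs.append(cv2.resize(cv2.imread(f'pics/{cam}6.png')[a[1]-r:a[1]+r,a[0]-r:a[0]+r],(400,400),interpolation=cv2.INTER_CUBIC))
cv2.imwrite('pics/c6.png',np.hstack([cs[0],cs[2]]))
E
```

```text
10.55 [0.5566 0.1913 0.2125] [0.0838 0.9965 0.0006 0.0014] [ 0.7515 -0.6381 -0.6836] [ 0.3116  0.3337  1.5191  0.0001  1.2858 -1.0915]
scene reamer_mid 0.97 [0.5575 0.1957 0.2398] [252. 147.]
scene spindle_seat 0.51 [0.5548 0.1895 0.1645] [249. 165.]
scene spindle_nose 0.6 [0.5534 0.1922 0.1877] [250. 159.]
wrist reamer_mid 0.87 [0.5555 0.188  0.2345] [249. 253.]
wrist spindle_seat 0.65 [0.5532 0.1859 0.1651] [247. 204.]
```

View pics/c6.png

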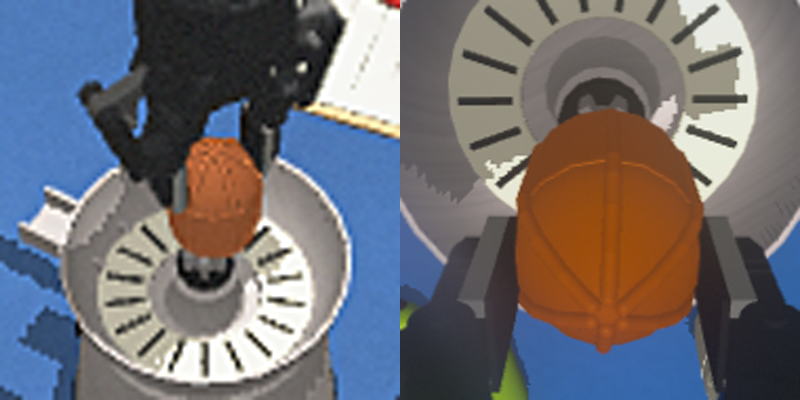

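>>> arm_command(
  moves=[3, -2.2, 0, 0, 0, 0, 0, 5, 0, 0, 0, 0, 5, 0, 0, 0, 0, 5, 0, 0, 0, 0, 5, 0, 0, 0, 0, 4, 0, 0, 0, 0, 0, 0, 0, 0, 0, 0, 0, 0],
)

```text
time: 12.1
position: [0.5522, 0.1894, 0.1869]
eef_rot: [0.084, 0.996, 0.0, -0.0]
contact_force: [-0.0, 1.2, -1.3]
opening: 0.0433
```

>>> arm_command(
  moves=[0, 0, 2, 0, 0, 0, 0, 2, 0, 0, 0, 0, 1, 0, 0, 0, 0, 0, 0, 0],
)

```text
time: 12.5
position: [0.552, 0.1894, 0.1817]
eef_rot: [0.084, 0.996, -0.0, -0.0]
contact_force: [-0.4, 0.1, -1.2]
opening: 0.0432
```

>>> arm_command(
  moves=[0, 0, 2, 0, 0, 0, 0, 2, 0, 0, 0, 0, 0, 0, 0],
)

```text
time: 12.8
position: [0.552, 0.1893, 0.1775]
eef_rot: [0.084, 0.996, -0.0, -0.0]
contact_force: [-0.9, -0.3, -0.6]
opening: 0.0431
```

>>> arm_command(
  moves=[0, 0, 2, 0, 0, 0, 0, 2, 0, 0, 0, 0, 1, 0, 0, 0, 0, 0, 0, 0],
)

```text
time: 13.2
position: [0.5521, 0.1894, 0.1729]
eef_rot: [0.084, 0.996, -0.0, -0.0]
contact_force: [-0.4, 0.2, -1.1]
opening: 0.043
```

>>> arm_command(
  moves=[0, 0, 1, 0, 0, 0, 0, 1, 0, 0, 0, 0, 1, 0, 0, 0, 0, 0, 0, 0, 0, 0, 0, 0, 0],
)

```text
time: 13.7
position: [0.5522, 0.1894, 0.1704]
eef_rot: [0.084, 0.996, 0.0, 0.0]
contact_force: [-1.7, -0.6, 4.5]
opening: 0.0429
```

>>> arm_command(
  moves=[0, 0, 1, 0, 0, 0, 0, 1, 0, 0, 0, 0, 1, 0, 0, 0, 0, 1, 0, 0, 0, 0, 1, 0, 0, 0, 0, 0, 0, 0],
)

```text
time: 14.3
position: [0.5524, 0.1894, 0.1666]
eef_rot: [0.084, 0.996, 0.0, 0.001]
contact_force: [-3.5, -0.3, 10.8]
opening: 0.0433
```

>>> arm_command(
  moves=[0, 0, 1, 0, 0, 0, 0, 1, 0, 0, 0, 0, 1, 0, 0, 0, 0, 0, 0, 0, 0, 0, 0, 0, 0],
)

```text
time: 14.8
position: [0.5528, 0.1894, 0.1664]
eef_rot: [0.084, 0.996, 0.001, 0.002]
contact_force: [-7.2, -2.1, 22.5]
opening: 0.0433
```

```bash
python3 - <<'E'
from h import *
np.set_printoptions(precision=4,suppress=True)
s=ctrl.read_state(); print(s['time'],s['position'],s['contact_force'],s['opening'])
cs=[]
for cam in ['scene','wrist']:
    c,im=snap(cam,cam+'7.png')
    for l in ['reamer_mid','reamer_foot','spindle_seat','spindle_nose']:
        for d in ctrl.pinpoint(cam,l)[:3]:
            w=world(c,d['location'])
            if abs(w[0]-.55)<.08 and abs(w[1]-.19)<.08: print(cam,l,round(d['p'],2),w,proj(c,w).round())
    a=proj(c,[.552,.190,.2]).astype(int);r=45 if cam!='wrist' else 95
    cs.append(cv2.resize(cv2.imread(f'pics/{cam}7.png')[a[1]-r:a[1]+r,a[0]-r:a[0]+r],(400,400),interpolation=cv2.INTER_CUBIC))
cv2.imwrite('pics/c7.png',np.hstack(cs))
E
```

```text
14.8 [0.5528 0.1894 0.1664] [-7.1653 -2.0969 22.5117] 0.04330949786651699
scene reamer_mid 0.68 [0.553  0.1929 0.1949] [250. 157.]
scene reamer_foot 0.77 [0.5519 0.191  0.1528] [249. 167.]
scene spindle_nose 0.3 [0.5537 0.1913 0.0005] [249. 197.]
wrist reamer_mid 0.94 [0.5581 0.1903 0.193 ] [258. 264.]
```

View pics/c7.png

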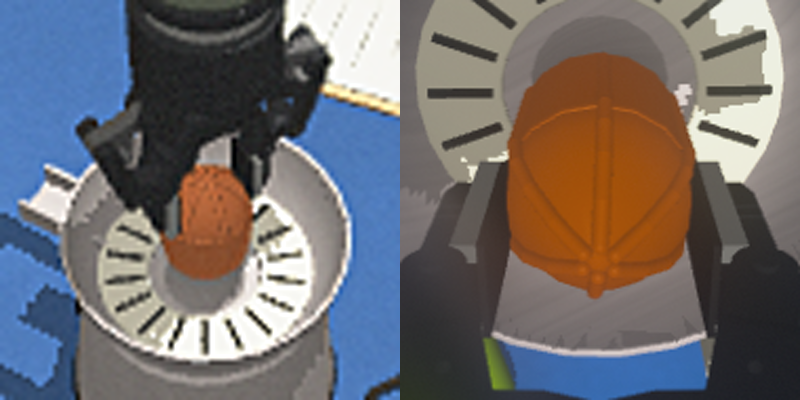

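>>> arm_command(
  moves=[1, 0, 0, 0, 0, 0, 0, 0, 0, 0, 0, 0, 0, 0, 0, 0, 0, 0, 0, 0, 0, 0, 0, 0, 0],
)

```text
time: 15.8
position: [0.5526, 0.1894, 0.1664]
eef_rot: [0.084, 0.996, 0.001, 0.003]
contact_force: [-4.8, -3.0, 21.8]
opening: 0.043
```

```bash
python3 - <<'E'
from h import *
np.set_printoptions(precision=4,suppress=True)
for cam in ['scene','top']:
    c,im=snap(cam)
    for l in ['reamer_mid','reamer_foot','lime_reamer_mid','grapefruit_reamer_mid']:
        for d in ctrl.pinpoint(cam,l)[:3]:
            w=world(c,d['location']);print(cam,l,round(d['p'],2),w)
s=ctrl.read_state(); print(s['time'],s['position'],s['contact_force'],s['opening'],s['torque'])
E
```

```text
scene reamer_mid 0.81 [0.5508 0.1945 0.1938]
scene reamer_mid 0.58 [ 0.6362 -0.0255  0.0494]
scene reamer_mid 0.51 [ 0.684  -0.2454  0.0327]
scene reamer_foot 0.77 [0.5504 0.1914 0.1573]
scene reamer_foot 0.77 [ 0.6815 -0.2452  0.0041]
scene reamer_foot 0.61 [ 0.6341 -0.0252 -0.0023]
scene lime_reamer_mid 0.53 [ 0.4686 -0.1441  0.0583]
top reamer_mid 0.92 [ 0.6421 -0.0261  0.0441]
top reamer_mid 0.49 [ 0.6807 -0.248   0.0258]
top reamer_foot 0.67 [ 0.6378 -0.029  -0.0017]
top reamer_foot 0.54 [ 0.6843 -0.2482 -0.001 ]
top reamer_foot 0.26 [ 0.8008  0.0143 -0.0007]
top lime_reamer_mid 0.62 [ 0.4695 -0.1434  0.0553]
top grapefruit_reamer_mid 0.66 [ 0.5555 -0.1508  0.0691]
16.3 [0.5526 0.1894 0.1664] [-5.5397 -3.01   21.7671] 0.04298387753492914 [-0.582   1.0017  0.0337]
```

Steady: foot about 0.157 m against 0.159 m expected at the stop, with about 22 N on a hard stop and the grip holding. The other reamers haven't moved. Handing in.

```bash
python3 -c "
from plant import ctrl
print(ctrl.job_done())"
```

```text
the job is handed in; nothing more can be done
None
```

The job is handed in with the orange reamer meshed and home on the spindle. The gripper (60 N grip) is still holding it pressed down. Nothing reports a verdict, so that rests on my last checks.

**What I did:** I took the middle-sized orange reamer off the stand's end peg, gripping between its ribs. From above, its keys lined up with the spindle's ribs, so I turned it 30° over the press before lowering it. It passed the rib tops without resistance and reached the collar at a tool height of about 0.171 m. I then pressed it down until the tool stopped moving at 0.1664 m.

**Last checks, in agreement:**
- **Stop:** pressing harder raised the push from about 11 N to 22 N with only 0.2 mm more movement. The spring takes only 10 N at its stop, so I take this as the spindle's lower stop.
- **Height:** the scene camera put the foot at about 0.157 m, where 0.159 m is expected at the stop. A reamer that had not meshed would stand near 0.173 m.
- **Other reamers:** the green and white ones are where they were, to within about 4 mm. I did not measure the other objects again; no unexpected contact showed.

**Less certain:**
- **Spindle travel:** I could not read it directly. The tool moved about 5 to 6 mm between first contact and the stop.
- **Side force:** about 6 N remained sideways, and a 1 mm correction eased it only slightly.
- **Finger opening:** it read 43 mm on a 48 mm body throughout, which I did not explain, but the grip held.
- **Sideways position:** the camera estimates of the reamer's middle scattered by about 4 mm, so I relied on the meshing for the 3 mm centring.

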